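# Mount the bayonet lens on the camera

## Robot

A 6-joint arm with a two-finger parallel gripper is mounted at the origin on the work surface. World frame = base frame: x ahead of the robot, y to its left, z up, the work surface at z = 0. Lengths are in mm, angles in rad, forces in N, time in s.
With the tool pointing down it reaches from about 275 to 750 mm from the base axis. Payload 10.2 kg.
Tool frame: the origin (TCP) lies at the very end of the fingers, on their centre line; the grasp point (between the pads) lies 19 mm behind it; z points along the fingers, y is the direction in which the jaws open and shut (so a half turn about z gives the same grasp; the last joint's range is limited). The gripper opens to 85 mm and grips with 20 to 120 N. Pads are 22 mm wide; open, the fingers measure 114 mm over their backs; the gripper's body (76 mm by 85 mm) begins 54 mm behind the grasp point. The pads swing forward as they close: fully open they stand 13 mm farther back than shut.
Start: joints at [-1.495, 0.313, 1.498, -0, 1.331, -0.223], TCP at [154.533, -501.748, 231.294] pointing down, gripper open.
Joint ranges: [-2.94, 2.94], [-0.97, 2.17], [0.19, 2.56], [-1.23, 4.37], [0.02, 3.11], [-2.88, 2.88]. Speed limits (rad/s): [2.39, 2.39, 3.01, 3.14, 3.14, 3.14].

## Interface

Orientations are given as a unit quaternion [w, x, y, z].
In Python, from rig import ctrl, eyes, order gives the robot as it stands.
- The arm moves only by the tool move_arm, never from a script. Its argument "deltas" is a list of rows, each a list of 6 numbers: the shift along the tool's x, y, z in cm, then the turn, a rotation vector about the tool's x, y, z in degrees. A call has exactly 10 rows; each row shifts and turns the commanded pose from where the row before left it, along the tool's axes as they then stand; what a row does not reach is not made up. A row lasts 1/10 s, in which the tool goes at most 50 mm and 8.59 degrees, less where a joint would pass 70% of its speed; a pose out of reach is approached as far as the arm can. A call is refused whole if a number of a shift passes 5 or a number of a turn 8.59, either way. A call with a gripper value outside its range is refused whole. "grip" is the finger opening in cm, from 0 to 8.54, set as the call begins (left out, the last holds). The fingers move at their own pace and stop on an object; "newtons" is the grip in N (left out, the last holds). Time passes only in rows, so rows that do not move let the fingers close, or fill a call up. It gives the time, the measured TCP pose, the force and the opening at its end, in the units of the state.
- ctrl.sense(): the state, without advancing time (a new reading comes with each control period).
- eyes.capture(name): name is "scene" or "top" or "wrist"; returns the picture (420x560x3 uint8, blue, green, red); there is no depth.
- eyes.camera_params(name): a dict with "K" (3x3 intrinsics, pixels), "camera_from_world" (4x4, takes a point from world to camera coordinates). Camera axes: x right, y down, z forward; pixel columns grow to the right and rows downward; lengths in mm; the calibration is good to about 2 mm. A picture is of the moment at which its call begins: read the wrist's pose just before it. camera_params takes no time and is no camera call; for the wrist camera it gives the pose at the moment of the call.
- order.finish_job(): hands the job in, once; it reports no verdict.
The state is a dict: "time_s": time; "joints": joint angles; "dq": joint speeds; "tau": joint torques, N m; "eef_pos": TCP position; "ee_rot": TCP orientation; "force": force on the tool from outside, world axes, zero at the start; "wrist_torque": the same for the moment, N m; "grip_width": opening from 0.0 (shut) to 1.0 (fully open).
Only numpy, scipy, OpenCV 4.12 (cv2) and the standard library are available. Lean on these libraries where they do the work, as an engineer would, in place of code of your own. Each camera call takes 0.05 s, during which the arm holds its last target.

## Task

Fit the yellow-ringed lens to the camera that lies on its back: line up the lens's red marks with the red marks of the camera's mount, push the lens straight in until its collar is fully home, then twist it a quarter turn clockwise (seen from above) to the stop, so that its red marks meet the white marks, and let go. Leave the blue-ringed lens and the battery where they are.

Things in the scene. Friction and masses are not known exactly. Their poses are not given: they have to be found in the camera images.
- lens: Black lens, yellow ring and front rim, 0.42 kg, upright on desk. Origin: underside centre, z up. By height: steel spigot 0-26 mm (36 mm wide at foot, 43 from 8 mm up); lugs at 8-14 mm, 12 mm wide, reaching 29.5 mm out along +x and -x under the red marks; collar 26-34 mm, 66 mm wide; round barrel to grip 34-98 mm (top), 56 mm wide. Fits either way round (half-turn symmetric).
- camera: Fixed ivory box, 124 mm square, mount face up, 100 mm above origin (underside centre, z = mount axis). 48 mm hole, 6 mm flange, lug openings along +-y (red marks): lens enters with its x along camera y, +-15 deg, 2.5 mm play. Home: lens origin 74 mm above camera's (lugs free to turn below 80). Turns only clockwise (yaw falls) 90 deg to a stop, lens x along camera x (white marks); friction only.
- other_lens: Loose black lens with a blue ring and blue rim, 62 mm across at its capped foot, 56 mm barrel, 86 mm tall, standing upright; it does not fit. Origin: centre of its underside. Not to be moved.
- battery: Loose dark grey battery block, 70 x 100 mm, 36 mm tall, lying on the desk. Origin: centre of its underside. Not to be moved. (A grey trackball also stands on the desk; it is fixed.)
Mind the look-alikes: they are no part of the job. Of the things that look like the camera, the smaller one is meant.

How it is judged:
By the outcome, as a careful person would: the job done as asked, in the order asked, and still so for the second after the job is handed in, with the robot touching nothing.
It also fails if it takes over 40 s, if anything falls off the work surface, if the arm or the gripper's body presses on something with over 40 N, if the wrist force passes 120 N, or if a joint passes its speed limit or range.

## Working session

There is one attempt and no reset: what is moved stays moved. The work goes in short steps, Python scripts to look and compute and a tool call to move; the robot and the scene stay as the last step left them, time stands still between calls to the robot, and variables do not carry over. Pictures are saved under pics/ and viewed, and the job is handed in when it is done.

Besides the shell and the picture viewer there is one more tool, called after "Request:" as name(argument=value, ...), one argument or row to a line, values as JSON. move_arm: Moves the arm, as the interface text tells. Its arguments: {"type":"object","properties":{"deltas":{"type":"array"},"grip":{"type":"number"},"newtons":{"type":"number"}},"required":["deltas"]}

```bash
mkdir -p pics; ls
python3 - <<'E'
from rig import ctrl, eyes, order
import cv2
s=ctrl.sense();print(s)
for n in("scene","top","wrist"):
    p=eyes.camera_params(n);print(n,p["K"],p["camera_from_world"])
    cv2.imwrite(f"pics/{n}0.png",eyes.capture(n))
E
```

```text
pics
{'time_s': 0.0, 'joints': array([-1.49539262e+00,  3.13440871e-01,  1.49847431e+00,  3.55062073e-05,
        1.33100449e+00, -2.23380579e-01]), 'dq': array([-0.00093261, -0.00063774,  0.00106077,  0.00079231, -0.00169253,
       -0.00217588]), 'tau': array([ 3.52117313e-04, -4.12265790e+01, -2.59738612e+01, -1.78491005e-04,
        4.16212308e-03, -5.21319265e-06]), 'eef_pos': array([ 154.52409972, -501.46122854,  230.72574077]), 'ee_rot': array([-6.60418264e-04,  9.88862144e-01,  1.48832858e-01,  6.62423187e-05]), 'force': array([ 0.0375866 ,  0.88643087, -0.18802154]), 'wrist_torque': array([ 0.00798208, -0.00548683,  0.01875527]), 'grip_width': 0.9979482780415194}
scene [[435.59835837   0.         277.18605266]
 [  0.         435.59835837 210.12107457]
 [  0.           0.           1.        ]] [[-5.92651721e-01  8.05410730e-01 -8.80303799e-03  3.29714323e+02]
 [ 5.34542479e-01  3.85114087e-01 -7.52297466e-01 -3.11983124e+02]
 [-6.02518278e-01 -4.50555986e-01 -6.58764775e-01  1.31334651e+03]
 [ 0.00000000e+00  0.00000000e+00  0.00000000e+00  1.00000000e+00]]
top [[380.51008064   0.         275.62887947]
 [  0.         380.51008064 202.56409132]
 [  0.           0.           1.        ]] [[-1.56660471e-02 -9.99747118e-01  1.61330441e-02  3.04420215e+01]
 [-9.98336072e-01  1.47443448e-02 -5.57466803e-02  5.99651786e+02]
 [ 5.54947118e-02 -1.69795300e-02 -9.98314596e-01  8.73132996e+02]
 [ 0.00000000e+00  0.00000000e+00  0.00000000e+00  1.00000000e+00]]
wrist [[321.06802373   0.         277.61564402]
 [  0.         321.06802373 205.04010747]
 [  0.           0.           1.        ]] [[ 2.94100875e-01 -9.55774380e-01 -9.98759212e-05 -5.25047390e+02]
 [-9.20485513e-01 -2.83270284e-01  2.69192062e-01 -3.31299376e+01]
 [-2.57315168e-01 -7.90776865e-02 -9.63086509e-01  3.78389891e+02]
 [ 0.00000000e+00  0.00000000e+00  0.00000000e+00  1.00000000e+00]]
```

View pics/scene0.png

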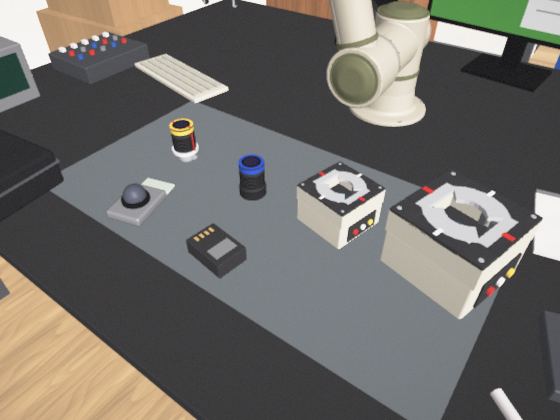

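View pics/top0.png

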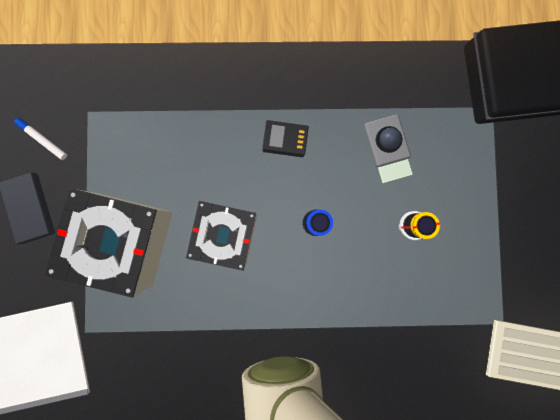

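View pics/wrist0.png

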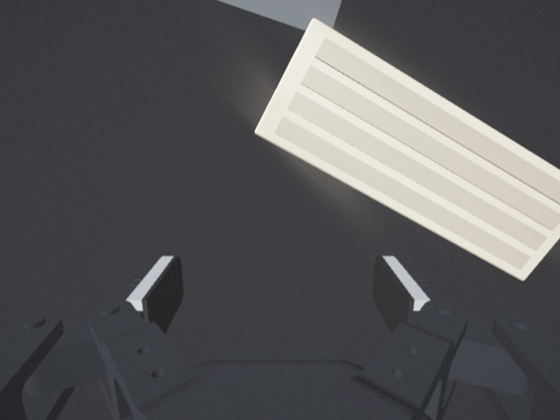

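The scene picture shows the yellow lens at about (183,138), the blue lens at (252,177), the small camera at (341,190) and the large look-alike at (465,215). In the top view they are at (426,225), (319,222), (221,236) and (102,243). I'll enlarge both.

Run:
```python
import cv2,numpy as np
t=cv2.imread("pics/top0.png");s=cv2.imread("pics/scene0.png")
f=lambda im,x,y,w,h,k:cv2.resize(im[y:y+h,x:x+w],None,fx=k,fy=k,interpolation=cv2.INTER_CUBIC)
cv2.imwrite("pics/topA.png",np.hstack([f(t,180,195,80,80,5),f(t,385,195,80,80,5)]))
cv2.imwrite("pics/sceneA.png",np.hstack([f(s,290,155,100,100,4),f(s,145,105,100,100,4)]))
```

```text
(no output)
```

View pics/topA.png

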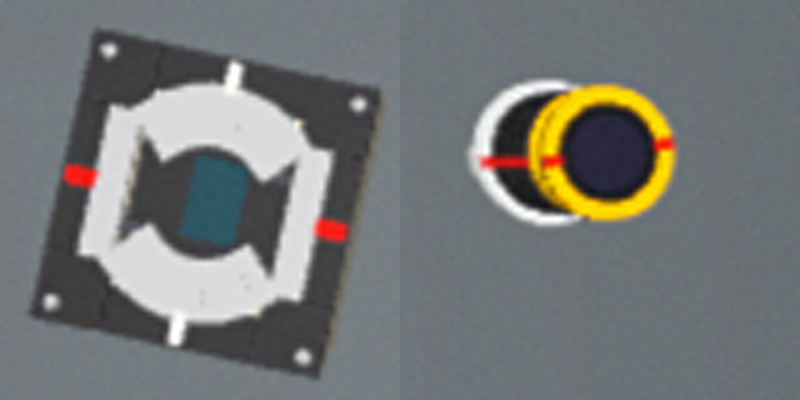

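View pics/sceneA.png

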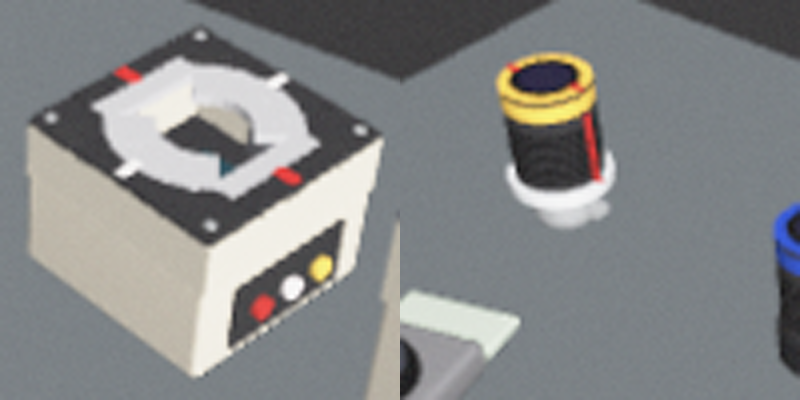

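```bash
cat > h.py <<'E'
import numpy as np, cv2
from rig import ctrl, eyes, order
def P(p): return p["K"]@p["camera_from_world"][:3]
def tri(Ps,uvs):
    A=[]
    for M,(u,v) in zip(Ps,uvs): A+= [u*M[2]-M[0],v*M[2]-M[1]]
    A=np.array(A); X=np.linalg.lstsq(A[:,:3],-A[:,3],rcond=None)[0]
    r=[]
    for M,uv in zip(Ps,uvs):
        q=M@np.r_[X,1]; r.append(np.round(q[:2]/q[2]-uv,2))
    return X,r
def onz(M,uv,z):
    u,v=uv; A=np.array([u*M[2]-M[0],v*M[2]-M[1]])
    return np.linalg.solve(A[:,:2],-A[:,3]-A[:,2]*z)
E
cat > a.py <<'E'
from h import *
T=P(eyes.camera_params("top"));S=P(eyes.camera_params("scene"))
t=lambda a,ox=180,oy=195,k=5:np.array([(a[0]+.5)/k-.5+ox,(a[1]+.5)/k-.5+oy])
pairs={"s1":((108,50),(210,226)),"s2":((358,104),(51,118)),"s3":((51,302),(361,130)),"s4":((303,357),(201,35)),
"r1":((80,176),(288,177)),"r2":((332,230),(128,75)),"w1":((235,75),(127,171)),"w2":((177,330),(279,79))}
np.set_printoptions(precision=1,suppress=True)
for k,(a,b) in pairs.items():
    X,r=tri([T,S],[t(a),t(b,290,155,4)]);print(k,X,r, onz(T,t(a),100),onz(S,t(b,290,155,4),100))
for a,b in [((209,152.5),(145,77.5)),((265,144),(177,88)),((153,161),(112,68))]:
    X,r=tri([T,S],[t(a,385),t(b,145,105,4)]);print("lens",X,r,onz(T,t(a,385),98),onz(S,t(b,145,105,4),98))
print("collar",onz(T,t((145,152),385),34))
E
python3 a.py
```

```text
s1 [594.  179.7  96.9] [array([ 0.4, -0.2]), array([ 0.4, -0. ])] [593.4 179.9] [597.7 180.7]
s2 [569.5  74.2  97.2] [array([ 0.3, -0.2]), array([0.3, 0. ])] [569.   74.8] [573.   75.7]
s3 [488.2 204.2  97.3] [array([ 0.3, -0.2]), array([ 0.3, -0. ])] [488.1 204.2] [491.9 205. ]
s4 [463.4  98.7  97.2] [array([ 0.3, -0.2]), array([ 0.2, -0. ])] [463.4  99.1] [467.4 100.2]
r1 [540.9 191.9  96.6] [array([ 0.3, -0.2]), array([ 0.3, -0. ])] [540.5 191.9] [545.1 193.1]
r2 [516.3  86.1  97.1] [array([ 0.2, -0.1]), array([ 0.2, -0. ])] [516.2  86.3] [520.   87.7]
w1 [582.4 126.6  96.6] [array([ 0.1, -0.1]), array([ 0.1, -0. ])] [582.1 126.5] [586.1 128.4]
w2 [475.6 151.5  98.3] [array([ 0.2, -0.1]), array([ 0.2, -0. ])] [475.5 151.7] [478.  152.2]
lens [ 542.9 -298.8   96. ] [array([ 0.1, -0.1]), array([0.1, 0. ])] [ 542.7 -297.7] [ 545.3 -296.3]
lens [ 531.6 -309.8   84.1] [array([-8.1,  6.7]), array([-7. , -1.6])] [ 545.9 -321.9] [ 542.9 -271.6]
lens [ 555.6 -286.1  110.4] [array([ 7.9, -7.8]), array([7.3, 0.9])] [ 539.5 -273.6] [ 549. -321.]
collar [ 542.8 -294.6]
```

The camera centre comes out at (529,139), top z about 97–100, with its y axis at 76.9°. The lens is at about (543,-298), top z 96–98, red axis about 97.5°. These fit the given heights and sizes, so I'll go above the lens.

Request:
move_arm(
  deltas=[
    [4.3,-0.8,0,0,0,0],
    [4.3,-0.8,0,0,0,0],
    [4.3,-0.8,0,0,0,0],
    [4.3,-0.8,0,0,0,0],
    [4.3,-0.8,0,0,0,0],
    [4.3,-0.8,0,0,0,0],
    [4.3,-0.8,0,0,0,0],
    [4.3,-0.8,0,0,0,0],
    [4.3,-0.8,0,0,0,0],
    [4.3,-0.8,0,0,0,0],
  ],
  grip=8.5,
)

```text
time_s: 1.15
eef_pos: [543.4, -297.5, 231.0]
ee_rot: [-0.0, 0.989, 0.149, -0.0]
force: [0.2, -1.2, 0.1]
grip_width: 0.998
```

Request:
move_arm(
  deltas=[
    [0,0,0,0,0,-8],
    [0,0,0,0,0,-8],
    [0,0,0,0,0,-8],
    [0,0,0,0,0,-8],
    [0,0,0,0,0,-8],
    [0,0,0,0,0,-8],
    [0,0,0,0,0,-8],
    [0,0,0,0,0,-8],
    [0,0,0,0,0,-8],
    [0,0,0,0,0,-8],
  ],
)

```text
time_s: 2.15
eef_pos: [541.8, -298.6, 230.9]
ee_rot: [-0.0, 0.66, 0.752, 0.0]
force: [-0.1, 0.5, 0.1]
grip_width: 0.996
```

```bash
cat >> h.py <<'E'
from scipy.spatial.transform import Rotation as R
def pose():
    s=ctrl.sense();q=s["ee_rot"];r=R.from_quat([q[1],q[2],q[3],q[0]]).as_matrix()
    return s,s["eef_pos"],r
def rep():
    s,p,r=pose();print("t",s["time_s"],"p",p.round(1),"yaw",np.degrees(np.arctan2(r[1,0],r[0,0])).round(2),"z",r[:,2].round(4),"F",s["force"].round(1),"M",s["wrist_torque"].round(2),"g",round(s["grip_width"]*85.4,1),"q",s["joints"].round(2))
E
python3 - <<'E'
from h import *
rep();s,p,r=pose()
c=eyes.camera_params("wrist");np.save("cw1.npy",P(c));M=c["camera_from_world"]
print("cam in tool",r.T@(-M[:3,:3].T@M[:3,3]-p), "axes",(r.T@M[:3,:3].T).round(2))
cv2.imwrite("pics/w1.png",eyes.capture("wrist"))
E
```

```text
t 2.15 p [ 541.8 -298.6  230.9] yaw 97.45 z [-6.e-04  5.e-04 -1.e+00] F [-0.1  0.5  0.1] M [-0.02 -0.   -0.  ] g 85.1 q [-0.69  0.52  1.19  0.    1.43 -0.82]
cam in tool [  68.68535769    1.13825393 -142.47083046] axes [[-0.   -0.96 -0.27]
 [ 1.   -0.    0.  ]
 [-0.   -0.27  0.96]]
```

View pics/w1.png

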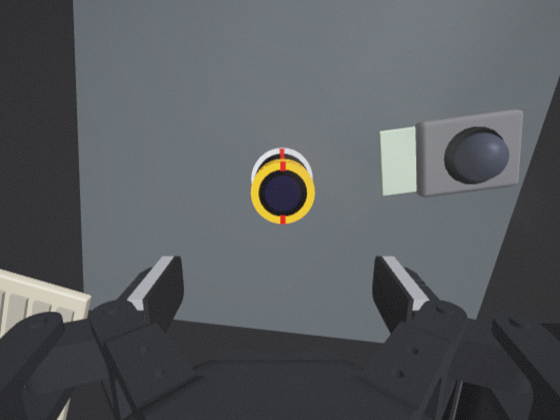

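The wrist view shows the lens rim centred at about (283,191) with marks at (282,166) and (283,220), and the fingers either side. I'll measure it enlarged.

Run:
```python
import cv2
s=cv2.imread("pics/w1.png")
cv2.imwrite("pics/w1z.png",cv2.resize(s[140:230,235:335],None,fx=6,fy=6,interpolation=cv2.INTER_CUBIC))
```

```text
(no output)
```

View pics/w1z.png

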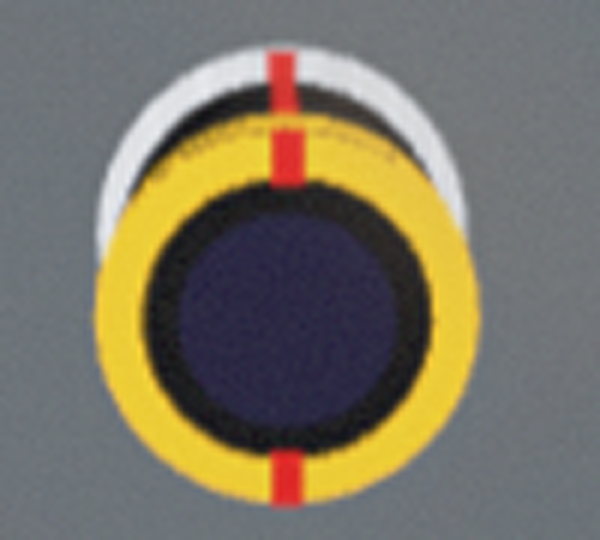

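Run:
```python
from h import *
W=np.load("cw1.npy");T=P(eyes.camera_params("top"))
t=lambda a,ox,oy,k:np.array([(a[0]+.5)/k-.5+ox,(a[1]+.5)/k-.5+oy])
w=lambda a:t(a,235,140,6)
S=P(eyes.camera_params("scene"))
for z in (95,98):
  c=onz(W,w((287.5,317.5)),z);a=onz(W,w((288,159)),z);b=onz(W,w((287,478)),z);d=a-b
  print(z,c,(a+b)/2,np.linalg.norm(d),np.degrees(np.arctan2(d[1],d[0])))
  l=onz(W,w((95,318)),z);r=onz(W,w((481,318)),z);print("dia",np.linalg.norm(l-r))
print("mark on collar",onz(W,w((282,66)),34))
print(tri([W,T,S],[w((287.5,317.5)),t((209,152.5),385,195,5),t((145,77.5),145,105,4)]))
```

```text
95 [ 547.46920251 -296.11130265] [ 547.56292286 -296.82006739] 48.72989066772473 97.4952377095234
dia 57.33778666482028
98 [ 547.32568324 -295.40376071] [ 547.41839378 -296.10488875] 48.20484224739496 97.49523770952348
dia 56.71999101822527
mark on collar [ 543.40787442 -265.87146956]
(array([ 544.74389305, -296.80561025,   97.86696618]), [array([-3.11,  1.13]), array([-0.47, -0.95]), array([ 0.03, -0.11])])
```

The wrist view puts the lens at (547,-296). The fixed cameras give about (543,-298), which is within their combined calibration error. The red axis is 97.5° in both, matching the tool yaw of 97.45°. The jaws have 14 mm to spare each side, so I'll shift part of the way and go halfway down first.

Request:
move_arm(
  deltas=[
    [0.1,0.25,1,0,0,0],
    [0.1,0.25,1,0,0,0],
    [0,0,1,0,0,0],
    [0,0,1,0,0,0],
    [0,0,1,0,0,0],
    [0,0,1,0,0,0],
    [0,0,1,0,0,0],
    [0,0,1,0,0,0],
    [0,0,1,0,0,0],
    [0,0,1,0,0,0],
  ],
)

```text
time_s: 3.2
eef_pos: [546.6, -296.1, 130.5]
ee_rot: [-0.0, 0.662, 0.75, -0.0]
force: [0.1, -1.2, 0.0]
grip_width: 0.994
```

Run:
```python
from h import *
rep()
np.save("cw2.npy",P(eyes.camera_params("wrist")))
cv2.imwrite("pics/w2.png",eyes.capture("wrist"))
```

```text
t 3.2 p [ 546.6 -296.1  130.5] yaw 97.12 z [-0. -0. -1.] F [ 0.1 -1.2  0. ] M [ 0.02 -0.01  0.04] g 84.9 q [-0.68  0.61  1.32 -0.    1.21 -0.81]
```

View pics/w2.png

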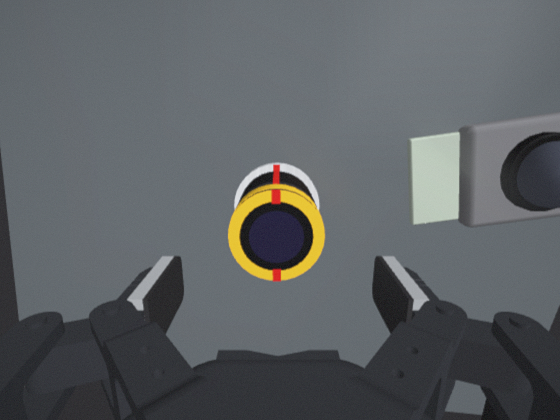

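The lens rim is now at (277,237), centred between the fingers (mid column about 278). Next I'll check its height and position from the two wrist views.

Run:
```python
from h import *
W1=np.load("cw1.npy");W2=np.load("cw2.npy")
im=cv2.imread("pics/w2.png")
cv2.imwrite("pics/w2z.png",cv2.resize(im[155:295,215:340],None,fx=4,fy=4,interpolation=cv2.INTER_CUBIC))
def blob(im):
    h=cv2.cvtColor(im,cv2.COLOR_BGR2HSV);m=cv2.inRange(h,(20,120,120),(35,255,255))
    m=cv2.morphologyEx(m,cv2.MORPH_CLOSE,np.ones((9,9)))
    ys,xs=np.nonzero(m);return (xs.min()+xs.max())/2,ys.min(),ys.max(),xs.max()-xs.min()+1
print(blob(cv2.imread("pics/w1.png")),blob(im))
u1=(283,(192.5-0.5));
b=blob(im)
for v in(236,237,238):
  print(onz(W2,(b[0],v),98),tri([W1,W2],[(282.5,192.5),(b[0],v)]))
```

```text
(np.float64(282.5), np.int64(159), np.int64(223), np.int64(64)) (np.float64(276.0), np.int64(184), np.int64(280), np.int64(97))
[ 547.05556675 -295.47450381] (array([ 547.16587606, -295.27294007,   98.53521919]), [array([-0.15, -0.02]), array([0.23, 0.04])])
[ 547.13163484 -296.0921141 ] (array([ 547.01991598, -294.34085283,  102.49493924]), [array([-0.1 , -0.02]), array([0.16, 0.02])])
[ 547.2078407  -296.71084308] (array([ 546.88002183, -293.44744658,  106.28912534]), [array([-0.06, -0.01]), array([0.09, 0.01])])
```

View pics/w2z.png

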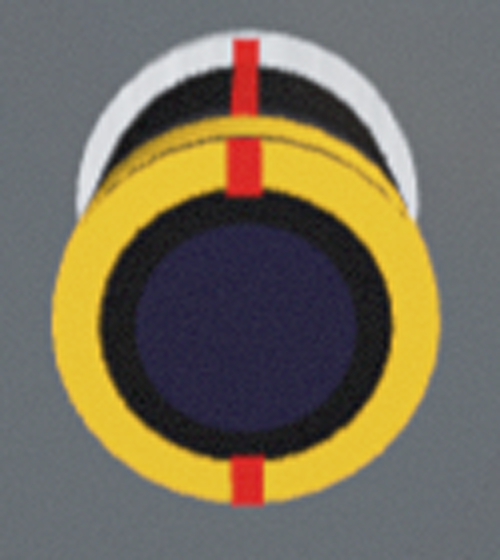

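The rim centre is at row 235.5, giving z ≈ 97 and lens position (547,-295.3). That agrees with the 98 mm expected and lies within 1 mm of the TCP. I'll descend to TCP z ≈ 48 and grip.

Request:
move_arm(
  deltas=[
    [0.05,0,1,0,0,0],
    [0,0,1,0,0,0],
    [0,0,1,0,0,0],
    [0,0,1,0,0,0],
    [0,0,1,0,0,0],
    [0,0,1,0,0,0],
    [0,0,1,0,0,0],
    [0,0,0.8,0,0,0],
    [0,0,0.4,0,0,0],
    [0,0,0,0,0,0],
  ],
)

```text
time_s: 4.25
eef_pos: [546.4, -295.5, 48.7]
ee_rot: [-0.0, 0.662, 0.75, -0.0]
force: [-0.2, -0.7, 0.3]
grip_width: 0.992
```

Request:
move_arm(
  deltas=[
    [0,0,0,0,0,0],
    [0,0,0,0,0,0],
    [0,0,0,0,0,0],
    [0,0,0,0,0,0],
    [0,0,0,0,0,0],
    [0,0,0,0,0,0],
    [0,0,0,0,0,0],
    [0,0,0,0,0,0],
    [0,0,0,0,0,0],
    [0,0,0,0,0,0],
  ],
  grip=5,
  newtons=60,
)

```text
time_s: 5.25
eef_pos: [546.7, -295.8, 50.0]
ee_rot: [0.0, 0.662, 0.75, -0.0]
force: [-1.9, 0.0, 5.8]
grip_width: 0.644
```

Run:
```python
from h import *
rep()
cv2.imwrite("pics/w3.png",eyes.capture("wrist"))
```

```text
t 5.25 p [ 546.7 -295.8   50. ] yaw 97.12 z [ 5.e-04 -7.e-04 -1.e+00] F [-1.9  0.   5.8] M [ 0.09  0.43 -0.02] g 55.0 q [-0.68  0.7   1.38 -0.    1.05 -0.81]
```

View pics/w3.png

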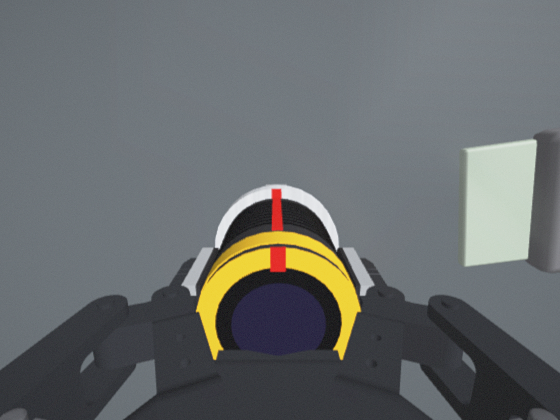

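The lens is gripped (opening 55 mm for a 56 mm barrel) and its mark at (278,258) sits centrally between the pads. Lifting.

Request:
move_arm(
  deltas=[
    [0,0,-0.5,0,0,0],
    [0,0,-1,0,0,0],
    [0,0,-1.7,0,0,0],
    [0,0,-2,0,0,0],
    [0,0,-2,0,0,0],
    [0,0,-2,0,0,0],
    [0,0,-2,0,0,0],
    [0,0,-2,0,0,0],
    [0,0,-1.8,0,0,0],
    [0,0,0,0,0,0],
  ],
  grip=5,
  newtons=80,
)

```text
time_s: 6.3
eef_pos: [547.3, -296.0, 202.0]
ee_rot: [0.002, 0.662, 0.75, 0.0]
force: [-0.1, -0.1, -4.7]
grip_width: 0.64
```

Run:
```python
from h import *
rep()
cv2.imwrite("pics/w4.png",eyes.capture("wrist"))
s=eyes.capture("scene");t=eyes.capture("top");cv2.imwrite("pics/s4.png",s);cv2.imwrite("pics/t4.png",t)
f=lambda im,x,y,w,h,k:cv2.resize(im[y:y+h,x:x+w],None,fx=k,fy=k,interpolation=cv2.INTER_CUBIC)
cv2.imwrite("pics/m4.png",np.hstack([f(s,110,20,130,130,3),f(cv2.imread("pics/w4.png"),180,150,200,200,1.95)]))
```

```text
t 6.3 p [ 547.3 -296.   202. ] yaw 97.13 z [ 0.0037 -0.0028 -1.    ] F [-0.1 -0.1 -4.7] M [-0.01 -0.03  0.01] g 54.6 q [-0.68  0.55  1.23  0.    1.36 -0.81]
```

View pics/m4.png

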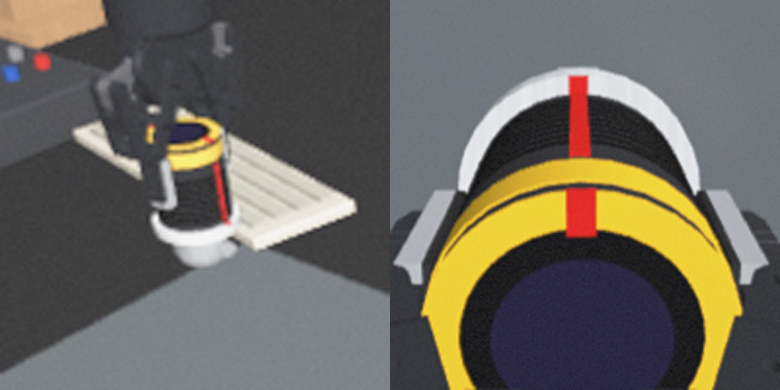

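The lens is held upright and the force reading shows its weight. I'll carry it towards the camera at a height that clears the blue lens and stop short for a wrist view of the mount.

Request:
move_arm(
  deltas=[
    [2.5,0.1,0,0,0,0],
    [3.8,0.1,0,0,0,0],
    [4,0.1,0,0,0,0],
    [4,0.1,0,0,0,0],
    [4,0.1,0,0,0,0],
    [4,0.1,0,0,0,0],
    [4,0.1,0,0,0,0],
    [4,0.1,0,0,0,0],
    [3.2,0.1,0,0,0,0],
    [1.6,0.1,0,0,0,0],
  ],
)

```text
time_s: 7.45
eef_pos: [511.9, 56.5, 198.3]
ee_rot: [-0.001, 0.661, 0.75, -0.0]
force: [0.7, -0.4, -4.2]
grip_width: 0.637
```

Request:
move_arm(
  deltas=[
    [0,0,0,0,0,4],
    [0,0,0,0,0,4],
    [0,0,0,0,0,4],
    [0,0,0,0,0,4],
    [0,0,0,0,0,4.2],
    [0,0,0,0,0,0],
    [0,0,0,0,0,0],
    [0,0,0,0,0,0],
    [0,0,0,0,0,0],
    [0,0,0,0,0,0],
  ],
)

```text
time_s: 8.45
eef_pos: [513.0, 53.9, 199.2]
ee_rot: [-0.0, 0.783, 0.622, -0.0]
force: [0.7, 0.4, -5.3]
grip_width: 0.645
```

Run:
```python
from h import *
rep()
np.save("cw5.npy",P(eyes.camera_params("wrist")))
cv2.imwrite("pics/w5.png",eyes.capture("wrist"))
```

```text
t 8.45 p [513.   53.9 199.2] yaw 76.95 z [-1.e-04  0.e+00 -1.e+00] F [ 0.7  0.4 -5.3] M [ 0.02 -0.04  0.01] g 55.0 q [-0.12  0.32  1.57  0.    1.25  0.11]
```

View pics/w5.png

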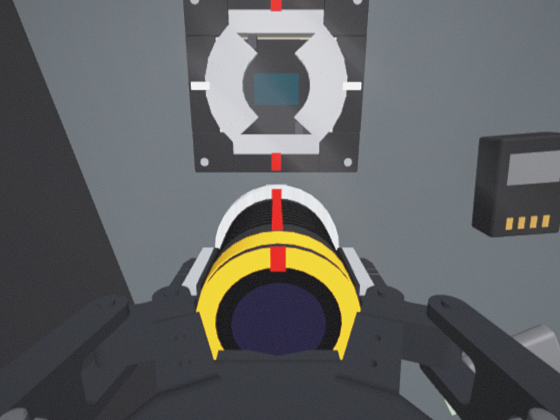

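The mount shows in the upper middle: red marks at (277,4) and (276,161), white marks at (200,86) and (352,86). The lens mark is at (278,258), nearly in line. I'll enlarge it.

Run:
```python
from h import *
im=cv2.imread("pics/w5.png")
cv2.imwrite("pics/w5z.png",cv2.resize(im[0:180,180:380],None,fx=3.3,fy=3.3,interpolation=cv2.INTER_CUBIC))
h=cv2.cvtColor(im,cv2.COLOR_BGR2HSV)
m=cv2.inRange(h,(0,150,120),(8,255,255))|cv2.inRange(h,(172,150,120),(180,255,255))
n,l,s,c=cv2.connectedComponentsWithStats(m)
for i in range(1,n):
  if s[i,4]>20: print("red",s[i],c[i].round(2))
g=cv2.inRange(h,(0,0,190),(180,60,255)); n,l,s,c=cv2.connectedComponentsWithStats(g)
for i in range(1,n):
  if s[i,4]>10 and s[i,1]<180: print("wh",s[i],c[i].round(2))
```

```text
red [271   0  10  11 109] [275.54   4.95]
red [271 153  10  18 174] [275.55 161.59]
red [272 189  11  42 416] [276.55 210.24]
red [270 246  16  26 377] [277.52 258.51]
wh [191   0   7   3  17] [194.29   0.82]
wh [354   0   7   4  20] [357.   1.]
wh [  191    10   170   144 11333] [275.66  79.63]
wh [201 159   7   6  35] [204.11 161.57]
wh [345 159   6   6  31] [347.58 161.55]
```

View pics/w5z.png

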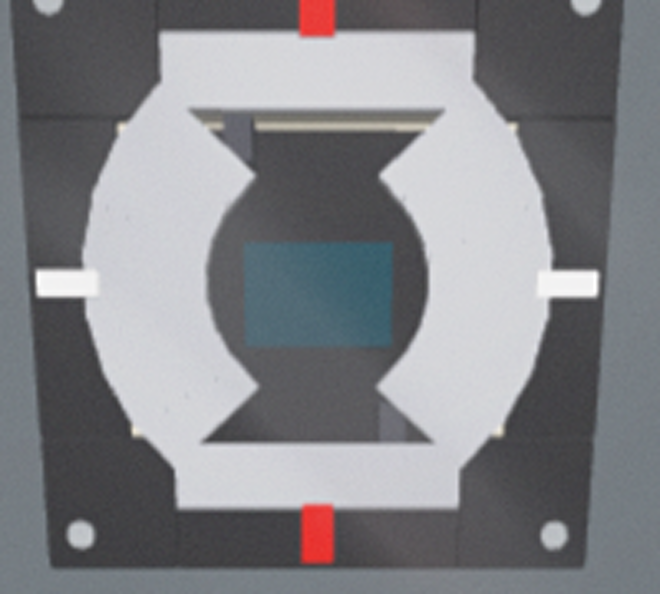

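Run:
```python
from h import *
W=np.load("cw5.npy")
T=P(eyes.camera_params("top"));S=P(eyes.camera_params("scene"))
wl,wr,rb=(200.0,85.7),(351.9,85.7),(275.55,161.6);sl,sr=(204.1,161.55),(347.6,161.55)
for z in(97,100,103):
  a,b,c,d,e=[onz(W,p,z) for p in(wl,wr,rb,sl,sr)]
  print(z,"centre",(a+b)/2,"w sep",np.linalg.norm(a-b),"screw sep",np.linalg.norm(d-e),"r to c",np.linalg.norm(c-(a+b)/2),"yaw",np.degrees(np.arctan2(*(b-a)[::-1])), np.degrees(np.arctan2(*((a+b)/2-c)[::-1])))
  t=onz(W,((sl[0]+sr[0])/2,0),z)
# lens centre via tool frame: where does lens mark project? predicted pixel of TCP-axis marks
s,p,r=pose()
for off in(0,1):
  for rad,h in((27,98-50),(24,48),(32,34-50)):
    X=p+r@np.array([rad,off,-h]);q=W@np.r_[X,1];print(off,rad,h,q[:2]/q[2])
```

```text
97 centre [533.43122298 140.58975712] w sep 108.87710235954664 screw sep 109.447586103185 r to c 54.446172799410114 yaw -13.059742031105339 76.50663754996856
100 centre [533.38453416 140.34945959] w sep 107.54231088072714 screw sep 108.10580071266781 r to c 53.77868362186947 yaw -13.059742031105337 76.50663754996846
103 centre [533.33784535 140.10916206] w sep 106.2075194019077 screw sep 106.7640153221506 r to c 53.111194444328795 yaw -13.059742031105342 76.50663754996847
0 27 48 [273.73249369 251.80399788]
0 24 48 [273.76499774 260.42500339]
0 32 -16 [274.9275805 190.7054262]
1 27 48 [276.87037986 251.80094217]
1 24 48 [276.87814145 260.42182228]
1 32 -16 [276.902556   190.70417506]
```

The mount centre is at (533.4,140.3), z ≈ 97–100 (screw and mark spacing fit 108 mm), yaw 76.94°. The fixed cameras, corrected by the shift seen at the lens, give (533,142). I'll move over the mount, lower the foot to about 20 mm above it, and look again.

Request:
move_arm(
  deltas=[
    [1,0,0,0,0,0],
    [1.6,-0.04,0,0,0,0],
    [1.9,0,0,0,0,0],
    [1.9,0,0,0,0,0],
    [1.6,0,0,0,0,0],
    [0.9,0,0.5,0,0,0],
    [0,0,1,0,0,0],
    [0,0,1,0,0,0],
    [0,0,0.4,0,0,0],
    [0,0,0,0,0,0],
  ],
)

```text
time_s: 9.5
eef_pos: [532.4, 140.1, 169.4]
ee_rot: [-0.0, 0.783, 0.622, -0.001]
force: [-0.7, -0.3, -4.2]
grip_width: 0.635
```

Run:
```python
from h import *
rep()
np.save("cw6.npy",P(eyes.camera_params("wrist")))
w=eyes.capture("wrist");s=eyes.capture("scene");t=eyes.capture("top")
for n,i in zip("wst",(w,s,t)):cv2.imwrite(f"pics/{n}6.png",i)
f=lambda im,x,y,ww,h,k:cv2.resize(im[y:y+h,x:x+ww],None,fx=k,fy=k,interpolation=cv2.INTER_CUBIC)
cv2.imwrite("pics/m6.png",np.hstack([f(s,280,90,120,150,4)[:560],f(w,180,80,200,350,1.6)[:560]]))
```

```text
t 9.5 p [532.4 140.1 169.4] yaw 76.87 z [-1.8e-03 -2.0e-04 -1.0e+00] F [-0.7 -0.3 -4.2] M [-0.06 -0.   -0.03] g 54.2 q [ 0.04  0.42  1.51 -0.    1.21  0.27]Traceback (most recent call last):
  File "<stdin>", line 7, in <module>
    return _nx.concatenate(arrs, 1, dtype=dtype, casting=casting)
           ~~~~~~~~~~~~~~~^^^^^^^^^^^^^^^^^^^^^^^^^^^^^^^^^^^^^^^
ValueError: all the input array dimensions except for the concatenation axis must match exactly, but along dimension 0, the array at index 0 has size 560 and the array at index 1 has size 544
```

View pics/w6.png

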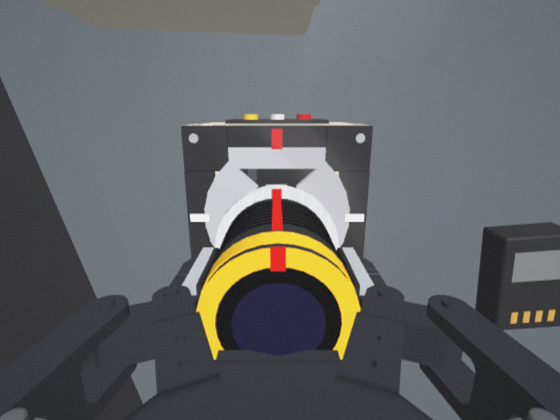

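Run:
```python
from h import *
w,s=cv2.imread("pics/w6.png"),cv2.imread("pics/s6.png")
f=lambda im,x,y,ww,h,k:cv2.resize(im[y:y+h,x:x+ww],None,fx=k,fy=k,interpolation=cv2.INTER_CUBIC)
cv2.imwrite("pics/m6.png",np.hstack([f(s,280,90,120,150,4),f(w,180,110,200,200,3)[:, 60:560]][:1]))
cv2.imwrite("pics/w6z.png",f(w,180,110,200,150,4))
```

```text
(no output)
```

View pics/m6.png

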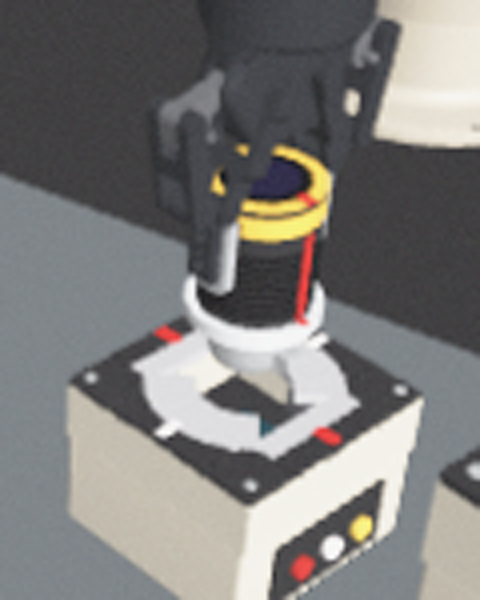

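View pics/w6z.png

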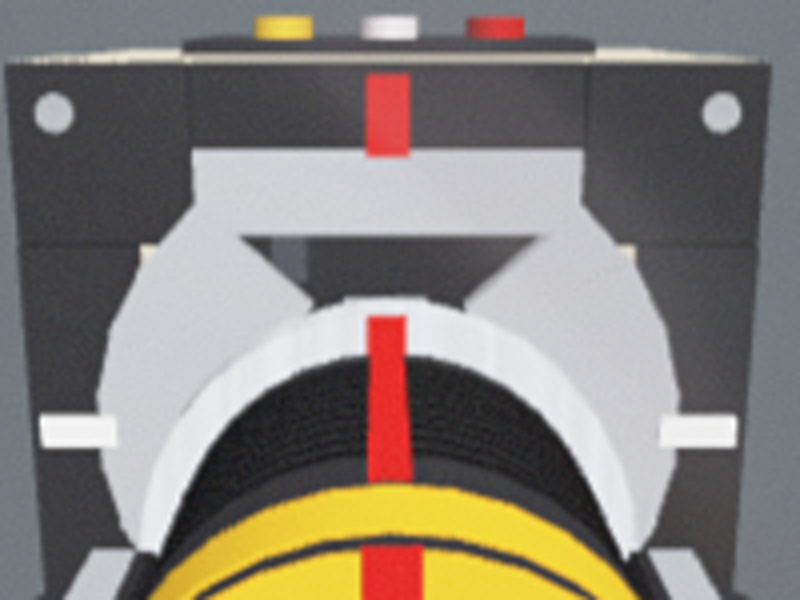

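Run:
```python
from h import *
W5=np.load("cw5.npy");W=np.load("cw6.npy");s,p,r=pose()
t=lambda a:np.array([(a[0]+.5)/4-.5+180,(a[1]+.5)/4-.5+110])
a5,b5=(200.0,85.7),(351.9,85.7)
wl,wr=t((78,432)),t((698,431.5))
A,ra=tri([W5,W],[a5,wl]);B,rb=tri([W5,W],[b5,wr]);print(A,B,(A+B)/2,ra,rb)
for z in(98,100):
  c=(onz(W,wl,z)+onz(W,wr,z))/2;rm=onz(W,t((388,115)),z)
  d=r.T@(np.r_[c,z]-p);print(z,c,"tool",d, "red r",np.linalg.norm(rm-c))
for y in(0,):
  for rad,h in((33,-16),(32,-24)):
    q=W@np.r_[p+r@np.array([rad,0,-h]),1];q=q[:2]/q[2];print(rad,h,(q-[180,110]+.5)*4-.5)
  q=W@np.r_[p+r@np.array([0,0,-48.]),1];print(q[:2]/q[2])
```

```text
[480.92433689 152.50949538 100.12169392] [585.52904936 128.22727505 100.2915847 ] [533.22669313 140.36838522 100.20663931] [array([-0.15, -0.  ]), array([0.16, 0.  ])] [array([-0.24,  0.  ]), array([ 0.25, -0.  ])]
98 [532.94209117 139.69829761] tool [-0.67974097  0.08072011 72.64298668] red r 54.37825901217112
100 [533.09564298 140.32953359] tool [-2.98475288e-02  8.83287200e-02  7.06430823e+01] red r 53.86957420653777
33 -16 [385.4687624  315.76857425]
32 -24 [385.80272079 309.66594387]
[275.18529428 326.22894216]
```

The two wrist views triangulate the mount face at z = 100.2 and its centre within 0.1 mm of the tool axis. The lens marks line up with the mount's red marks. Lowering straight in, stopping about 6 mm short of home.

Request:
move_arm(
  deltas=[
    [0,0,0.5,0,0,0],
    [0,0,0.5,0,0,0],
    [0,0,0.5,0,0,0],
    [0,0,0.4,0,0,0],
    [0,0,0.4,0,0,0],
    [0,0,0.4,0,0,0],
    [0,0,0.4,0,0,0],
    [0,0,0.4,0,0,0],
    [0,0,0.4,0,0,0],
    [0,0,0,0,0,0],
  ],
)

```text
time_s: 10.65
eef_pos: [532.5, 140.7, 130.7]
ee_rot: [-0.0, 0.783, 0.622, -0.0]
force: [0.4, -0.2, -3.4]
grip_width: 0.637
```

```bash
python3 -c "
from h import *
rep()"
```

```text
t 10.65 p [532.5 140.7 130.7] yaw 76.92 z [-1.1e-03 -1.0e-04 -1.0e+00] F [ 0.4 -0.2 -3.4] M [0.01 0.05 0.02] g 54.4 q [ 0.05  0.47  1.55 -0.    1.12  0.27]
```

No contact so far. Going the last few millimetres, with a slight press to seat the collar.

Request:
move_arm(
  deltas=[
    [0,0,0.15,0,0,0],
    [0,0,0.15,0,0,0],
    [0,0,0.15,0,0,0],
    [0,0,0.1,0,0,0],
    [0,0,0.1,0,0,0],
    [0,0,0.05,0,0,0],
    [0,0,0.05,0,0,0],
    [0,0,0.05,0,0,0],
    [0,0,0,0,0,0],
    [0,0,0,0,0,0],
  ],
)

```text
time_s: 11.65
eef_pos: [532.8, 140.8, 124.3]
ee_rot: [0.0, 0.783, 0.622, 0.0]
force: [-5.1, -0.0, 6.7]
grip_width: 0.641
```

Run:
```python
from h import *
rep()
w=eyes.capture("wrist");s=eyes.capture("scene")
f=lambda im,x,y,ww,h,k:cv2.resize(im[y:y+h,x:x+ww],None,fx=k,fy=k,interpolation=cv2.INTER_CUBIC)
cv2.imwrite("pics/m7.png",np.hstack([f(s,290,110,100,130,4),f(w,180,110,100*2,260,2)]))
```

```text
t 11.65 p [532.8 140.8 124.3] yaw 76.93 z [ 6.e-04 -1.e-04 -1.e+00] F [-5.1 -0.   6.7] M [-0.14  0.73  0.02] g 54.8 q [ 0.05  0.47  1.56 -0.    1.11  0.27]
```

View pics/m7.png

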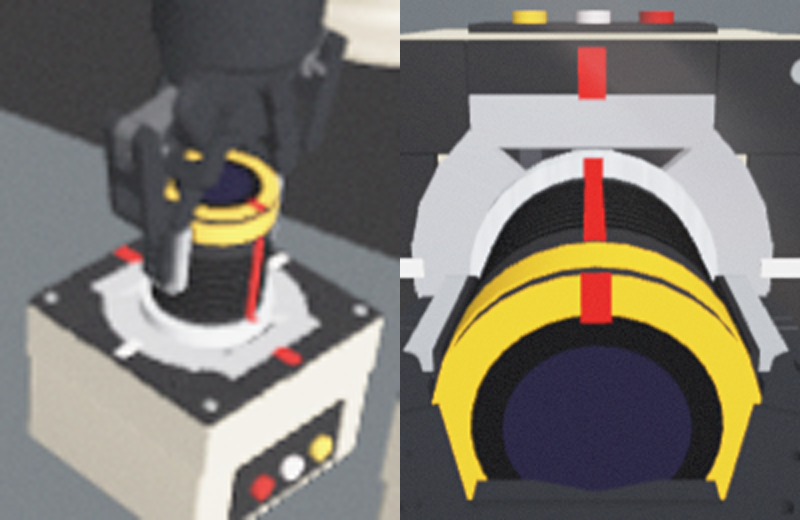

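The collar is seated: TCP z is 124.3 (124 expected) and the contact force rose by about 10 N. In both views the collar meets the mount ring and the red marks line up. Now the clockwise twist.

Request:
move_arm(
  deltas=[
    [0,0,0.02,0,0,3],
    [0,0,0,0,0,5],
    [0,0,0,0,0,5],
    [0,0,0,0,0,5],
    [0,0,0,0,0,5],
    [0,0,0,0,0,5],
    [0,0,0,0,0,5],
    [0,0,0,0,0,5],
    [0,0,0,0,0,5],
    [0,0,0,0,0,2],
  ],
)

```text
time_s: 12.75
eef_pos: [533.9, 141.2, 124.2]
ee_rot: [0.0, 0.962, 0.274, 0.002]
force: [0.2, 2.5, 1.4]
grip_width: 0.642
```

Run:
```python
from h import *
rep()
w=eyes.capture("wrist");cv2.imwrite("pics/w8.png",w)
```

```text
t 12.75 p [533.9 141.2 124.2] yaw 31.77 z [ 3.8e-03  9.0e-04 -1.0e+00] F [0.2 2.5 1.4] M [ 0.44 -0.3   0.15] g 54.8 q [0.05 0.47 1.56 0.   1.1  1.06]
```

View pics/w8.png

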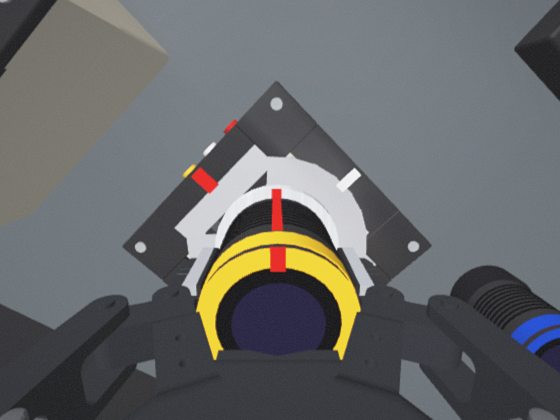

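The lens turns with the tool: its mark is still at column 277, halfway between the red and white marks. Continuing to the stop.

Request:
move_arm(
  deltas=[
    [0,0,0,0,0,4],
    [0,0,0,0,0,5],
    [0,0,0,0,0,5],
    [0,0,0,0,0,5],
    [0,0,0,0,0,5],
    [0,0,0,0,0,5],
    [0,0,0,0,0,5],
    [0,0,0,0,0,5],
    [0,0,0,0,0,4],
    [0,0,0,0,0,2],
  ],
)

```text
time_s: 13.8
eef_pos: [533.8, 140.2, 124.2]
ee_rot: [0.0, 0.993, -0.115, 0.002]
force: [1.5, -2.2, 3.5]
grip_width: 0.641
```

Run:
```python
from h import *
rep()
w=eyes.capture("wrist");cv2.imwrite("pics/w9.png",w)
```

```text
t 13.8 p [533.8 140.2 124.2] yaw -13.16 z [ 3.2e-03 -9.0e-04 -1.0e+00] F [ 1.5 -2.2  3.5] M [-0.49 -0.03  0.14] g 54.8 q [ 0.05  0.47  1.56 -0.    1.11  1.85]
```

View pics/w9.png

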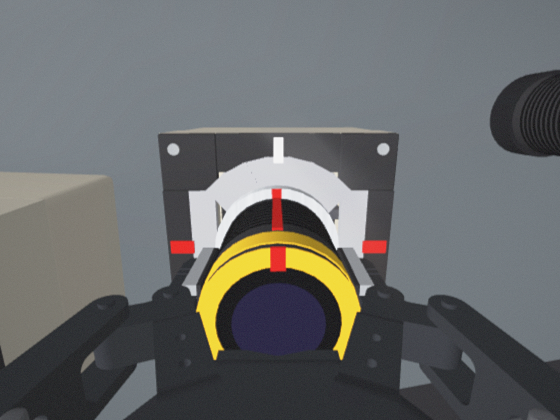

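The red mark meets the white mark at column 278, but the torque shows no stop yet. I'll turn a little further to feel for it.

Request:
move_arm(
  deltas=[
    [0,0,0,0,0,0.5],
    [0,0,0,0,0,0.5],
    [0,0,0,0,0,0.5],
    [0,0,0,0,0,0.5],
    [0,0,0,0,0,0.5],
    [0,0,0,0,0,0.5],
    [0,0,0,0,0,0],
    [0,0,0,0,0,0],
    [0,0,0,0,0,0],
    [0,0,0,0,0,0],
  ],
)

```text
time_s: 14.85
eef_pos: [533.7, 140.2, 124.1]
ee_rot: [0.0, 0.99, -0.139, 0.002]
force: [2.1, -2.1, 5.6]
grip_width: 0.64
```

Run:
```python
from h import *
rep()
w=eyes.capture("wrist");cv2.imwrite("pics/w10.png",w)
cv2.imwrite("pics/w10z.png",cv2.resize(w[110:290,180:380],None,fx=3.3,fy=3.3,interpolation=cv2.INTER_CUBIC))
```

```text
t 14.85 p [533.7 140.2 124.1] yaw -15.98 z [ 2.9e-03 -9.0e-04 -1.0e+00] F [ 2.1 -2.1  5.6] M [-0.69 -0.18  0.09] g 54.6 q [ 0.05  0.47  1.56 -0.    1.11  1.9 ]
```

View pics/w10z.png

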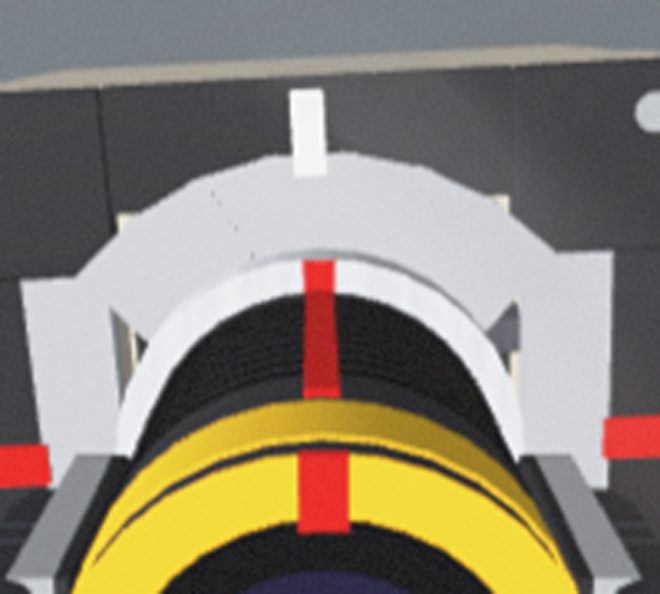

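Request:
move_arm(
  deltas=[
    [0,0,0,0,0,0.4],
    [0,0,0,0,0,0.4],
    [0,0,0,0,0,0.4],
    [0,0,0,0,0,0.4],
    [0,0,0,0,0,0.4],
    [0,0,0,0,0,0],
    [0,0,0,0,0,0],
    [0,0,0,0,0,0],
    [0,0,0,0,0,0],
    [0,0,0,0,0,0],
  ],
)

```text
time_s: 15.9
eef_pos: [533.4, 139.7, 124.1]
ee_rot: [0.001, 0.988, -0.156, 0.001]
force: [0.5, -5.0, 7.9]
grip_width: 0.642
```

Run:
```python
from h import *
rep()
w=eyes.capture("wrist");cv2.imwrite("pics/w11.png",w)
cv2.imwrite("pics/w11z.png",cv2.resize(w[110:290,180:380],None,fx=3.3,fy=3.3,interpolation=cv2.INTER_CUBIC))
def red(n):
    h=cv2.cvtColor(cv2.imread(n),cv2.COLOR_BGR2HSV)
    m=cv2.inRange(h,(0,150,120),(8,255,255))|cv2.inRange(h,(172,150,120),(180,255,255))
    k,l,s,c=cv2.connectedComponentsWithStats(m)
    print(n,[tuple(c[i].round(2)) for i in range(1,k) if s[i,4]>60])
for n in("w8","w9","w10","w11"):red(f"pics/{n}.png")
```

```text
t 15.9 p [533.4 139.7 124.1] yaw -17.96 z [ 0.002 -0.002 -1.   ] F [ 0.5 -5.   7.9] M [-1.3   0.26  0.26] g 54.9 q [ 0.04  0.47  1.56 -0.    1.11  1.93]
pics/w8.png [(np.float64(204.13), np.float64(179.74)), (np.float64(276.53), np.float64(210.34)), (np.float64(277.48), np.float64(259.02))]
pics/w9.png [(np.float64(276.56), np.float64(210.68)), (np.float64(181.8), np.float64(246.93)), (np.float64(374.26), np.float64(246.38)), (np.float64(277.56), np.float64(258.6))]
pics/w10.png [(np.float64(276.54), np.float64(210.65)), (np.float64(374.48), np.float64(241.88)), (np.float64(182.36), np.float64(250.88)), (np.float64(277.54), np.float64(258.6))]
pics/w11.png [(np.float64(276.59), np.float64(210.87)), (np.float64(373.88), np.float64(238.5)), (np.float64(181.92), np.float64(253.56)), (np.float64(277.51), np.float64(258.53))]
```

The lens is still turning with the tool, now about 5° past nominal, and side force and torque are starting to rise. One more small turn to confirm the stop.

Request:
move_arm(
  deltas=[
    [0,0,0,0,0,0.4],
    [0,0,0,0,0,0.4],
    [0,0,0,0,0,0.4],
    [0,0,0,0,0,0.4],
    [0,0,0,0,0,0.4],
    [0,0,0,0,0,0],
    [0,0,0,0,0,0],
    [0,0,0,0,0,0],
    [0,0,0,0,0,0],
    [0,0,0,0,0,0],
  ],
)

```text
time_s: 16.95
eef_pos: [533.5, 139.8, 124.1]
ee_rot: [0.001, 0.985, -0.172, 0.001]
force: [0.9, -5.4, 7.5]
grip_width: 0.639
```

Run:
```python
from h import *
rep()
w=eyes.capture("wrist");cv2.imwrite("pics/w12.png",w)
def red(n):
    h=cv2.cvtColor(cv2.imread(n),cv2.COLOR_BGR2HSV)
    m=cv2.inRange(h,(0,150,120),(8,255,255))|cv2.inRange(h,(172,150,120),(180,255,255))
    k,l,s,c=cv2.connectedComponentsWithStats(m)
    print(n,[tuple(c[i].round(2)) for i in range(1,k) if s[i,4]>60])
red("pics/w12.png")
```

```text
t 16.95 p [533.5 139.8 124.1] yaw -19.82 z [ 0.0021 -0.0026 -1.    ] F [ 0.9 -5.4  7.5] M [-1.07  0.17  1.42] g 54.6 q [ 0.05  0.47  1.56 -0.    1.11  1.96]
pics/w12.png [(np.float64(276.19), np.float64(210.31)), (np.float64(373.95), np.float64(235.53)), (np.float64(277.11), np.float64(258.63)), (np.float64(182.0), np.float64(256.13))]
```

The torque jumped to 1.4 N m and the lens mark began to lag the tool, so that is the stop. I'll relax the wind-up, then let go.

Request:
move_arm(
  deltas=[
    [0,0,0,0,0,-0.6],
    [0,0,0,0,0,-0.6],
    [0,0,0,0,0,-0.5],
    [0,0,0,0,0,0],
    [0,0,0,0,0,0],
    [0,0,0,0,0,0],
    [0,0,0,0,0,0],
    [0,0,0,0,0,0],
    [0,0,0,0,0,0],
    [0,0,0,0,0,0],
  ],
)

```text
time_s: 18.0
eef_pos: [533.3, 139.8, 124.1]
ee_rot: [0.001, 0.987, -0.159, 0.001]
force: [-0.1, -4.9, 7.0]
grip_width: 0.641
```

```bash
python3 -c "
from h import *
rep()"
```

```text
t 18.0 p [533.3 139.8 124.1] yaw -18.25 z [ 0.0017 -0.002  -1.    ] F [-0.1 -4.9  7. ] M [-1.22  0.31  0.2 ] g 54.7 q [ 0.04  0.47  1.56 -0.    1.11  1.94]
```

Request:
move_arm(
  deltas=[
    [0,0,0,0,0,0],
    [0,0,0,0,0,0],
    [0,0,0,0,0,0],
    [0,0,0,0,0,0],
    [0,0,0,0,0,0],
    [0,0,0,0,0,0],
    [0,0,0,0,0,0],
    [0,0,0,0,0,0],
    [0,0,0,0,0,0],
    [0,0,0,0,0,0],
  ],
  grip=8.5,
)

```text
time_s: 19.0
eef_pos: [532.7, 140.7, 123.1]
ee_rot: [-0.0, 0.987, -0.16, 0.0]
force: [0.2, -0.7, -0.4]
grip_width: 0.993
```

Run:
```python
from h import *
rep()
cv2.imwrite("pics/w13.png",eyes.capture("wrist"))
```

```text
t 19.0 p [532.7 140.7 123.1] yaw -18.38 z [ 0.  0. -1.] F [ 0.2 -0.7 -0.4] M [-0.01 -0.05 -0.02] g 84.8 q [0.05 0.48 1.56 0.   1.11 1.94]
```

View pics/w13.png

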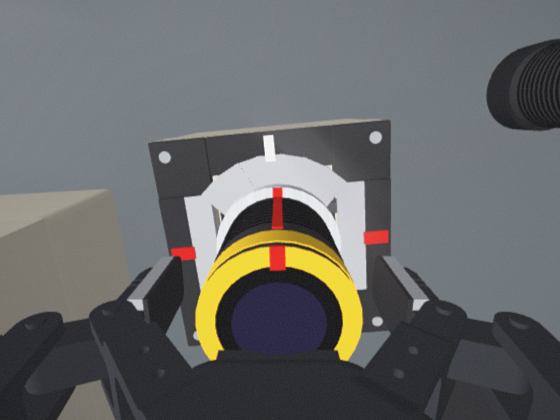

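The jaws are open and the lens stands in the mount with its mark close to the white one. Going straight up to look.

Request:
move_arm(
  deltas=[
    [0,0,-0.5,0,0,0],
    [0,0,-1,0,0,0],
    [0,0,-1.5,0,0,0],
    [0,0,-2,0,0,0],
    [0,0,-2,0,0,0],
    [0,0,-2,0,0,0],
    [0,0,-2,0,0,0],
    [0,0,-1,0,0,0],
    [0,0,0,0,0,0],
    [0,0,0,0,0,0],
  ],
)

```text
time_s: 20.05
eef_pos: [532.5, 140.7, 242.5]
ee_rot: [0.0, 0.987, -0.16, -0.0]
force: [-0.4, 0.3, -0.1]
grip_width: 0.998
```

Run:
```python
from h import *
rep()
np.save("cw14.npy",P(eyes.camera_params("wrist")))
w=eyes.capture("wrist");s=eyes.capture("scene")
cv2.imwrite("pics/w14.png",w);cv2.imwrite("pics/s14.png",s)
f=lambda im,x,y,ww,h,k:cv2.resize(im[y:y+h,x:x+ww],None,fx=k,fy=k,interpolation=cv2.INTER_CUBIC)
cv2.imwrite("pics/m14.png",np.hstack([f(s,290,110,100,130,4),f(w,180,110,200,260,2)]))
def red(im):
    h=cv2.cvtColor(im,cv2.COLOR_BGR2HSV)
    m=cv2.inRange(h,(0,150,120),(8,255,255))|cv2.inRange(h,(172,150,120),(180,255,255))
    k,l,st,c=cv2.connectedComponentsWithStats(m)
    print([(st[i,:4].tolist(),c[i].round(2).tolist()) for i in range(1,k) if st[i,4]>30])
red(w)
```

```text
t 20.05 p [532.5 140.7 242.5] yaw -18.38 z [-8.e-04 -0.e+00 -1.e+00] F [-0.4  0.3 -0.1] M [-0.03 -0.    0.03] g 85.2 q [0.05 0.36 1.4  0.   1.38 1.94]
[([274, 158, 7, 14], [277.03, 164.72]), ([274, 176, 8, 12], [277.2, 181.47]), ([331, 185, 13, 8], [336.88, 188.39]), ([213, 195, 14, 9], [219.4, 198.86]), ([275, 243, 8, 11], [278.41, 247.72]), ([100, 289, 22, 13], [110.14, 294.14])]
```

View pics/m14.png

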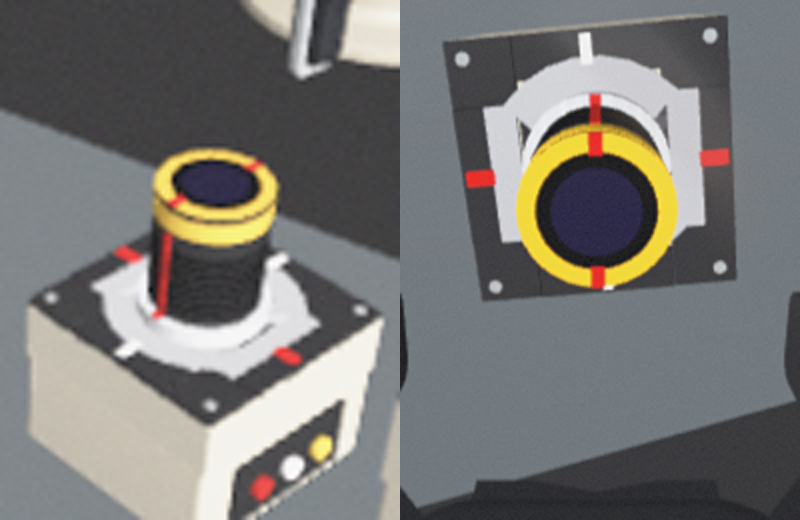

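View pics/s14.png

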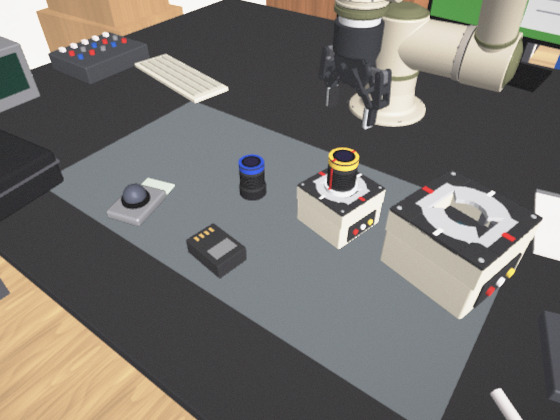

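Run:
```python
from h import *
W=np.load("cw14.npy");w=cv2.imread("pics/w14.png")
h=cv2.cvtColor(w,cv2.COLOR_BGR2HSV);m=cv2.morphologyEx(cv2.inRange(h,(20,120,120),(35,255,255)),cv2.MORPH_CLOSE,np.ones((9,9)))
ys,xs=np.nonzero(m);print(xs.min(),xs.max(),ys.min(),ys.max())
for z in(172,175,180):
  l,r=onz(W,(xs.min()-.5,213),z),onz(W,(xs.max()+.5,213),z);a,b=onz(W,(277.2,181.5),z),onz(W,(278.4,247.7),z);d=a-b
  print(z,np.linalg.norm(l-r),(a+b)/2,np.degrees(np.arctan2(d[1],d[0])))
S=P(eyes.camera_params("scene"))
c=np.array([(215+.5)/4-.5+290,(185+.5)/4-.5+110]);print(tri([W,S],[((xs.min()+xs.max())/2,214.6),c]))
def wh(p):return np.array([p[0]/2+180,p[1]/2+110])
for nm,a,b in(("white/red",(480,179),(715,157)),):
  a=wh((a[0]-400,a[1]));b=wh((b[0]-400,b[1]));A,B=onz(W,a,100),onz(W,b,100);print(np.degrees(np.arctan2(*(A-B)[::-1])))
```

```text
238 318 172 253
172 56.176626822957765 [535.01071433 140.27173046] -17.39663203078186
175 55.38509004004305 [535.91123291 139.97487523] -17.39663203078187
180 54.06586206851831 [537.41209719 139.4801165 ] -17.396632030781912
(array([535.59196317, 140.06444634, 172.2831365 ]), [array([-0.16,  0.24]), array([-0.06,  0.01])])
77.10144190674785
```

```bash
python3 -c "
from h import *
rep();print(order.finish_job())"
```

```text
t 20.15 p [532.4 140.7 242.1] yaw -18.38 z [-1.9e-03 -1.0e-04 -1.0e+00] F [-0.6 -0.  -0.5] M [ 0.03  0.03 -0.07] g 84.8 q [0.05 0.36 1.4  0.   1.38 1.94]
the job is handed in; nothing more can be done
None
```

I fitted the yellow-ringed lens to the smaller camera, twisted it clockwise to the stop, let go and handed the job in at 20.2 s.

**Last checks**
- **Seating:** the lens rim stands at z = 172.3 mm; fully home is 172 mm. When I pushed it in, the collar met the mount at the expected height, with about 10 N of contact force.
- **Stop:** the twist torque jumped to about 1.4 N m and the lens began to lag the gripper. I backed the gripper off about 1.7° before opening it, to release the strain.
- **Release:** the jaws are open about 70 mm above the lens, and the force reading is near zero.
- **Other things:** the blue-ringed lens and the battery look unmoved in the final scene picture; I did not measure them again.

**What disagreed**
- **Turn angle:** the stop came a little later than the nominal quarter turn. The lens's red marks ended about 4–5° past the centre of the white marks. I put this down to play in the mount and left it at the stop.
- **Camera calibration:** the fixed cameras and the wrist camera differed by about 4 mm in places. I used the wrist camera for the grasp and the fit.

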